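Build up two consolidation cells for the deflection check

ROBOT

A 6-joint arm with a two-finger parallel gripper is mounted at the origin on the work surface. World frame = base frame: x ahead of the robot, y to its left, z up, the work surface at z = 0. Lengths are in m, angles in rad, forces in N, time in s.
With the tool pointing down it reaches from about 0.325 to 0.85 m from the base axis. Payload 15.5 kg.
Tool frame: the origin (TCP) lies on the centre line of the jaws, within the pads' length; the fingertips stand 8 mm ahead of it and the grasp point (between the pads) lies 11 mm behind it; z points along the fingers, y is the line along which they close (so a half turn about z gives the same grasp; the last joint's range is limited). The gripper opens to 91 mm and grips with 3 to 60 N. Pads are 32 mm wide; open, the fingers measure 118 mm over their backs; the gripper's body (76 mm by 178 mm) begins 60 mm behind the grasp point.
Start: joints at [-1.274, 0.494, 1.345, -0, 1.302, -0.096], TCP at [0.239, -0.577, 0.189] pointing down, gripper open.
Joint ranges: [-2.91, 2.91], [-0.82, 2.16], [0.22, 2.67], [-1.22, 4.37], [0.12, 2.79], [-3.08, 3.08]. Speed limits (rad/s): [1.89, 1.89, 2.57, 3.01, 3.01, 3.01].

INTERFACE

Orientations are given as a unit quaternion [x, y, z, w].
In Python, from cell import manip gives the robot as it stands.
- The arm moves only by the tool servo_tool, never from a script. Its argument "steps" is a list of rows, each a list of 3 entries, a list of its own where there are three numbers: the shift along the tool's x, y, z as a fraction of full scale, then the turn about the tool's z as a fraction of full scale, then the closure, from -1 (fully open) to 1 (shut). A call has 1 to 5 rows; each row is the pose to reach, as a shift and turn from the pose commanded when the call began, along the tool's axes at that moment, turning the shorter way round; what a row does not reach only later rows make up. Full scale, the value 1, is 25 cm for a shift and 180 degrees for a turn. A row lasts 1/10 s, in which the tool goes at most 50 mm and 8.59 degrees, less where a joint would pass 70% of its speed; a pose out of reach is approached as far as the arm can. A call with a number of a shift or a turn outside -1 to 1 is refused whole. A call with a gripper value outside its range is refused whole. The fingers move at their own pace and stop on an object; "grip_force" is the grip in N (left out, the last holds). Time passes only in rows, so rows that repeat a pose let the fingers close. It gives the time, the measured TCP pose, the force, the opening and the grip force at its end, in the units of the state.
- manip.state(): the state, without advancing time (a new reading comes with each control period).
- manip.grab_frame(name): name is "side" or "top" or "wrist"; returns a dict with "image" (420x560x3 uint8, red, green, blue), "intrinsics" (3x3 intrinsics, pixels), "eye" and "attitude" of the camera in the world. Camera axes: x right, y down, z forward; pixel columns grow to the right and rows downward; lengths in m; the calibration is good to about 2 mm. A picture is of the moment at which its call begins. There is no depth.
- manip.finish_job(): hands the job in; it is judged then, once.
Trained networks look in a picture, given as the dict that the camera call returned (one of the last four; its "shot" number tells which), for a name from the list of things; names that differ only in an ending like _2 or _b are one class to them, and where a whole thing is asked for, a point or a joint stands for the part that bears it (a point fixed in the world has none). Each returns a list of dicts, best first, with "confidence" (0 to 1); they miss things now and then, are a little off and sometimes report something else, mostly with a low value. They report only what shows in the picture. A call takes as long as a camera call. They do not tell look-alikes from the thing itself.
- manip.silhouettes(picture, label): "mask" (420x560 bool, what is visible of it) and "extent" ([left, top, right, bottom] in pixels, round what is visible of it).
The state is a dict: "time": time; "joint_pos": joint angles; "joint_velocities": joint speeds; "joint_torque": joint torques, N m; "ee_pos": TCP position; "tcp_rot": TCP orientation; "ft_force": force on the tool from outside, world axes, zero at the start; "moment": the same for the moment, N m; "width": finger opening in m; "finger_force": force on a finger pad.
Only numpy, scipy, OpenCV 4.12 (cv2) and the standard library are available. Lean on these libraries where they do the work, as an engineer would, in place of code of your own. Each camera call takes 0.05 s, during which the arm holds its last target. There are 200 camera calls.

TASK

Build up both opened consolidation cells for the apparatus deflection check: in each cell lay the porous stone of its size flat in the recess, then set the steel dummy disc of the same size flat and centred on top of the stone. The stones are brittle, so set stones and discs down gently, do not drop them. Leave the cutting ring, the loading cap and the wash bottle where they are.

Things in the scene. Friction and masses are not known exactly. Their poses are not given: they have to be found in the camera images.
- stone_large_center (a point): porous stone, the large one: a loose flat disc of rough matt light-grey stone, 63 mm in diameter and 12 mm thick, lying flat on the bench (z = 0). The point is its centre, half-way up, 6 mm above its underside; z is its axis (up). About 75 g. Brittle.
- stone_small_center (a point): porous stone, the small one: a loose flat disc of rough matt light-grey stone, 50 mm in diameter and 12 mm thick, lying flat on the bench (z = 0). The point is its centre, half-way up, 6 mm above its underside; z is its axis (up). About 47 g. Brittle.
- disc_large_center (a point): steel dummy disc, the large one: a loose solid disc of bright machined steel, 63 mm in diameter and 20 mm thick, with a fine turned circle and a small centre dimple on top, lying flat on the bench. The point is its centre, half-way up, 10 mm above its underside; z is its axis (up). About 480 g.
- disc_small_center (a point): steel dummy disc, the small one: a loose solid disc of bright machined steel, 50 mm in diameter and 20 mm thick, with a fine turned circle and a small centre dimple on top, lying flat on the bench. The point is its centre, half-way up, 10 mm above its underside; z is its axis (up). About 305 g.
- cell_large_seat (a point): the large opened consolidation cell: round steel base, 124 mm diameter, 18 mm high, fixed to the bench, black O-ring near its edge, drain cock sticking out 26 mm on its x side. On it a white collar, 93 mm outside, 4 mm high (top 22 mm above the bench), around a flat recess 74 mm wide, the seat of the 63 mm stone. The point is the recess floor's centre, 18 mm above the bench; z is up.
- cell_small_seat (a point): the small opened consolidation cell: round steel base, 124 mm diameter, 18 mm high, fixed to the bench, black O-ring near its edge, drain cock sticking out 26 mm on its x side. On it a white collar, 80 mm outside, 4 mm high (top 22 mm above the bench), around a flat recess 61 mm wide, the seat of the 50 mm stone. The point is the recess floor's centre, 18 mm above the bench; z is up.
- cutting_ring_center (a point): bystander: a loose empty specimen cutting ring of brass, open through the middle, 67 mm outside and 60 mm inside diameter, 20 mm high, lying on the bench among the parts. The point is its centre, 10 mm above the bench.
- loading_cap_center (a point): bystander: a loose aluminium loading cap, a 49 mm disc 12 mm thick with small drain holes and a 20 mm boss with a steel ball on top, 31 mm high in all, lying on the bench among the parts. The point is on its axis, 13 mm above the bench.
- wash_bottle_center (a point): bystander: a white plastic wash bottle with a red cap and spout, 60 mm in diameter and about 175 mm high, standing upright at the left end of the work. The point is on its axis, 70 mm above the bench.
There are look-alikes about, which are no part of the job. Leave any brown or turquoise look-alike of the part that bears stone_small_center alone.

How it is judged:
At the end, for the whole second after the job is handed in: In each cell its own stone lies flat on the recess floor (centre within 8 mm of the seat's, 4 to 8 mm above the floor) and its own disc flat on the stone (centres within 10 mm, disc 19.5 to 24.5 mm above the floor), each tilted under 0.06 rad and at rest (under 10 mm/s) (horizontal distance between stone_large_center and cell_large_seat below 0.008 m and z of stone_large_center in the frame of cell_large_seat between 0.004 and 0.008 m and angle between the z axis of each of stone_large_center, disc_large_center and the z axis of cell_large_seat, either way round below 0.06 rad and horizontal distance between disc_large_center and stone_large_center below 0.01 m and z of disc_large_center in the frame of cell_large_seat between 0.0195 and 0.0245 m and linear speed of each of stone_large, disc_large, stone_small, disc_small below 0.01 m/s and horizontal distance between stone_small_center and cell_small_seat below 0.008 m and z of stone_small_center in the frame of cell_small_seat between 0.004 and 0.008 m and angle between the z axis of each of stone_small_center, disc_small_center and the z axis of cell_small_seat, either way round below 0.06 rad and horizontal distance between disc_small_center and stone_small_center below 0.01 m and z of disc_small_center in the frame of cell_small_seat between 0.0195 and 0.0245 m); the robot touches nothing.
It fails at once if the cutting ring is pushed more than 25 mm from its place or tipped over (distance of cutting_ring_center from where it was at the start of the episode above 0.025 m or angle between cutting_ring_center's own z axis and vertical above 0.5 rad).
It fails at once if the loading cap is pushed more than 25 mm from its place or tipped over (distance of loading_cap_center from where it was at the start of the episode above 0.025 m or angle between loading_cap_center's own z axis and vertical above 0.5 rad).
It fails at once if the wash bottle is pushed more than 25 mm from its place or tipped over (distance of wash_bottle_center from where it was at the start of the episode above 0.025 m or angle between wash_bottle_center's own z axis and vertical above 0.5 rad).
It fails at once if a steel disc comes down on a porous stone faster than 0.4 m/s (dropped from more than about 1 cm) ((distance between disc_large_center and stone_large_center below 0.045 m and linear speed of disc_large above 0.4 m/s) or (distance between disc_large_center and stone_small_center below 0.045 m and linear speed of disc_large above 0.4 m/s) or (distance between disc_small_center and stone_large_center below 0.045 m and linear speed of disc_small above 0.4 m/s) or (distance between disc_small_center and stone_small_center below 0.045 m and linear speed of disc_small above 0.4 m/s)).
It fails at once if a porous stone comes down on a cell's seat faster than 0.4 m/s (dropped from more than about 1 cm) ((distance between stone_large_center and cell_large_seat below 0.035 m and linear speed of stone_large above 0.4 m/s) or (distance between stone_large_center and cell_small_seat below 0.035 m and linear speed of stone_large above 0.4 m/s) or (distance between stone_small_center and cell_large_seat below 0.035 m and linear speed of stone_small above 0.4 m/s) or (distance between stone_small_center and cell_small_seat below 0.035 m and linear speed of stone_small above 0.4 m/s)).
It also fails if it takes over 112 s, if anything falls off the work surface, if the arm or the gripper's body presses on something with over 40 N, if the wrist force passes 120 N, or if a joint passes its speed limit or range.

## Working session

There is one attempt and no reset: what is moved stays moved. The work goes in short steps, Python scripts to look and compute and a tool call to move; the robot and the scene stay as the last step left them, time stands still between calls to the robot, and variables do not carry over. Pictures are saved under pics/ and viewed, at most 14 in all, crops included, and the job is handed in when it is done.

Besides the shell and the picture viewer there is one more tool, called after "Request:" by a JSON object that holds its "api" and its "payload", one argument or row to a line. servo_tool: Moves the arm, as the interface text tells. Its arguments: {"type":"object","properties":{"steps":{"type":"array","items":{"type":"array"}},"grip_force":{"type":"number"}},"required":["steps"]}

```bash
mkdir -p pics
cat > h.py <<'E'
import numpy as np, cv2
from scipy.spatial.transform import Rotation as R
from cell import manip
def rot(a):
    a=np.array(a); return a if a.shape==(3,3) else R.from_quat(a).as_matrix()
def w2p(f,p):
    c=rot(f["attitude"]).T@(np.array(p)-f["eye"]); q=f["intrinsics"]@c; return q[:2]/q[2]
def p2w(f,uv,z):
    d=rot(f["attitude"])@np.linalg.inv(f["intrinsics"])@np.array([uv[0],uv[1],1.]); e=np.array(f["eye"])
    return e+d*(z-e[2])/d[2]
def save(f,n): cv2.imwrite(n,np.array(f["image"])[:,:,::-1])
E
python3 - <<'E'
from h import *
for n in ("top","side"):
    f=manip.grab_frame(n); save(f,f"pics/{n}0.png"); print(n,f["eye"],f["attitude"],f["intrinsics"])
    for l in "stone_large_center stone_small_center disc_large_center disc_small_center cell_large_seat cell_small_seat cutting_ring_center loading_cap_center wash_bottle_center".split():
        for d in manip.silhouettes(f,l):
            e=d["extent"]; m=np.argwhere(d["mask"]).mean(0)[::-1]
            print(l,round(d["confidence"],2),np.round(e),np.round(m,1),np.round(p2w(f,m,.012),3))
print(manip.state())
E
```

```text
top [0.4112363  0.0377732  0.94355832] [-0.69744432  0.71453849 -0.03895926  0.03857905] [[385.15435663   0.         287.25869132]
 [  0.         385.15435663 207.43623625]
 [  0.           0.           1.        ]]
stone_large_center 0.72 [424. 249. 453. 281.] [438.5 261.8] [ 0.374 -0.323  0.012]
stone_large_center 0.56 [357. 117. 411. 173.] [383.3 146.7] [ 0.659 -0.205  0.012]
stone_small_center 0.67 [268. 226. 289. 248.] [279.9 235.9] [0.445 0.055 0.012]
stone_small_center 0.67 [262. 265. 285. 288.] [274.8 274.9] [0.353 0.07  0.012]
stone_small_center 0.65 [313. 267. 333. 288.] [321.4 275.8] [ 0.348 -0.041  0.012]
stone_small_center 0.56 [235. 207. 252. 231.] [241.9 218.2] [0.49  0.147 0.012]
disc_large_center 0.85 [208. 242. 239. 267.] [223.7 255.4] [0.402 0.191 0.012]
disc_large_center 0.19 [424. 249. 451. 278.] [437.9 261.8] [ 0.374 -0.321  0.012]
disc_small_center 0.93 [165. 250. 189. 272.] [177.  260.5] [0.392 0.303 0.012]
cell_large_seat 0.81 [357. 116. 413. 176.] [383.  146.6] [ 0.66  -0.205  0.012]
cell_large_seat 0.6 [209. 243. 239. 267.] [223.5 255.6] [0.401 0.192 0.012]
[... 1673 characters left out ...]
: 1.0, 'joint_pos': array([-1.27347579e+00,  4.93616617e-01,  1.34549364e+00, -1.80370157e-05,
        1.30249194e+00, -9.54767281e-02]), 'joint_velocities': array([ 0.00135417, -0.00069159, -0.00104963, -0.00098575, -0.00104808,
        0.00047497]), 'joint_torque': array([-1.93068605e-03, -8.78712487e+01, -3.82250226e+01,  7.12194247e-02,
        4.45409864e-02,  7.36829179e-06]), 'ee_pos': array([ 0.23924589, -0.57740267,  0.18910679]), 'tcp_rot': array([ 9.80775235e-01,  1.95140814e-01, -9.13253702e-06, -3.87330104e-06]), 'ft_force': array([ 0.66868303,  0.92926464, -0.21011427]), 'moment': array([-0.04016526, -0.03242641,  0.04210324]), 'finger_force': 0.0, 'width': 0.09132938854656043}
```

Run:
```python
import cv2
a=cv2.imread("pics/top0.png")[105:305,60:480]
cv2.imwrite("pics/top0c.png",cv2.resize(a,(798,380),interpolation=cv2.INTER_CUBIC))
```

```text
(no output)
```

View pics/top0c.png

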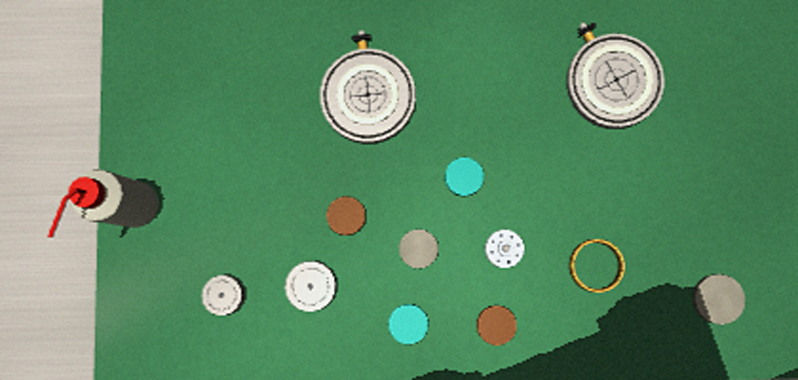

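The top view shows the small cell at (253,154), the large cell at (383,147), the grey small stone at (280,236), the large stone at (439,262), and the discs at (177,260) and (224,256). The brown and turquoise discs are the look-alikes. I'll move above the large stone.

Request:
{"api": "servo_tool", "payload": {
  "steps": [
    [[0.888, -0.732, 0], 0.125, -1],
    [[0.888, -0.732, 0], 0.125, -1],
    [[0.888, -0.732, 0], 0.125, -1],
    [[0.888, -0.732, 0], 0.125, -1],
    [[0.888, -0.732, 0], 0.125, -1]
  ],
  "grip_force": 15
}}

```text
time: 1.5
ee_pos: [0.3565, -0.3562, 0.1893]
tcp_rot: [1.0, -0.0, 0.0, 0.0]
ft_force: [0.6, 0.5, 0.2]
width: 0.0915
finger_force: 0.0
```

Request:
{"api": "servo_tool", "payload": {
  "steps": [
    [[0.07, -0.132, 0], 0, -1],
    [[0.07, -0.132, 0], 0, -1],
    [[0.07, -0.132, 0], 0, -1]
  ]
}}

```text
time: 1.8
ee_pos: [0.3739, -0.3245, 0.1893]
tcp_rot: [1.0, 0.001, 0.0, 0.0]
ft_force: [-0.2, -1.0, 0.2]
width: 0.0913
finger_force: 0.0
```

```bash
cat >> h.py <<'E'
def look(label,z,r,near=None,tag=None,cam="wrist"):
    """fit centre (x,y) of a disc, top face height z radius r, from its mask outline"""
    f=manip.grab_frame(cam)
    if tag: save(f,f"pics/{tag}.png")
    for d in manip.silhouettes(f,label):
        m=d["mask"].astype(np.uint8); c,_=cv2.findContours(m,cv2.RETR_EXTERNAL,cv2.CHAIN_APPROX_NONE)
        c=max(c,key=cv2.contourArea)[:,0]
        P=np.array([p2w(f,q,z)[:2] for q in c])
        (cx,cy),rr=cv2.minEnclosingCircle(P.astype(np.float32))
        mm=p2w(f,np.argwhere(m).mean(0)[::-1],z)[:2]
        print(label,round(d["confidence"],2),d["extent"],"circ",round(cx,4),round(cy,4),"r",round(rr,4),"mean",np.round(mm,4))
    return f
E
python3 - <<'E'
from h import *
f=look("stone_large_center",.012,.0315,tag="w1")
print(f["eye"],rot(f["attitude"])[:,2],manip.state()["ee_pos"])
look("stone_large_center",.012,.0315,cam="top")
E
```

```text
stone_large_center 0.72 [259.9, 153.8, 316.1, 209.9] circ 0.3719 -0.3227 r 0.0324 mean [ 0.3725 -0.3231]
[ 0.45268804 -0.32481201  0.384823  ] [-2.80898088e-01 -3.66245159e-04 -9.59737532e-01] [ 0.37331077 -0.32568725  0.18920898]
stone_large_center 0.56 [424.8, 249.0, 454.4, 278.2] circ 0.3725 -0.3216 r 0.0333 mean [ 0.3734 -0.3222]
```

View pics/w1.png

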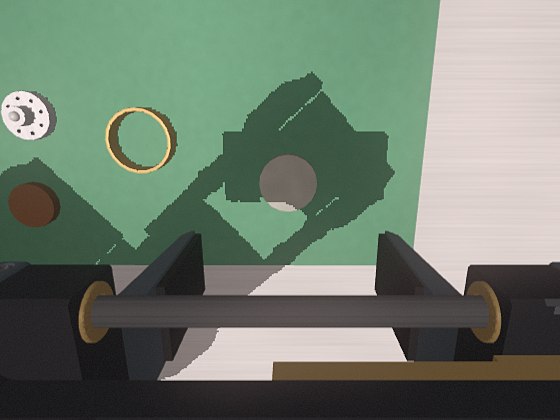

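The stone is under the jaws at (288,182), with its centre at about (0.373,-0.323). I'll descend and grip its upper half.

Request:
{"api": "servo_tool", "payload": {
  "steps": [
    [[-0.002, -0.006, 0.2], 0, -1],
    [[-0.002, -0.006, 0.4], 0, -1],
    [[-0.002, -0.006, 0.55], 0, -1],
    [[-0.002, -0.006, 0.65], 0, -1],
    [[-0.002, -0.006, 0.7], 0, -1]
  ]
}}

```text
time: 2.5
ee_pos: [0.3717, -0.3234, 0.0117]
tcp_rot: [1.0, -0.001, -0.001, -0.001]
ft_force: [0.5, 0.1, 0.6]
width: 0.0912
finger_force: 0.0
```

Request:
{"api": "servo_tool", "payload": {
  "steps": [
    [[0, 0, 0], 0, 0.4],
    [[0, 0, 0], 0, 0.8],
    [[0, 0, 0], 0, 0.8],
    [[0, 0, 0], 0, 0.8],
    [[0, 0, 0], 0, 0.8]
  ],
  "grip_force": 15
}}

```text
time: 3.0
ee_pos: [0.3732, -0.3237, 0.0148]
tcp_rot: [1.0, 0.0, 0.0, 0.0]
ft_force: [-0.1, 0.9, 0.7]
width: 0.054
finger_force: 0.0
```

Run:
```python
from h import *
f=manip.grab_frame("wrist"); save(f,"pics/w2.png"); s=manip.state(); print(s["ee_pos"],s["width"],s["finger_force"],s["time"])
```

```text
[ 0.37315825 -0.3236039   0.01463824] 0.049980580440051645 0.0 3.05
```

View pics/w2.png

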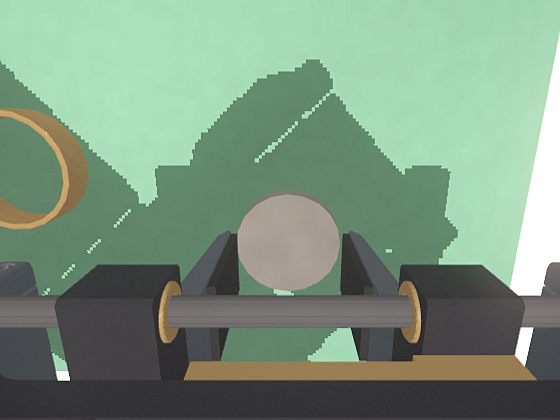

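Run:
```python
from h import *
f=look("stone_large_center",.012,.0315)
s=manip.state(); p=s["ee_pos"]; w=s["width"]; print(p,w,s["finger_force"],f["eye"])
for dx in(-.016,.016):
  for y in (w/2,-w/2): print(dx,y,np.round(w2p(f,p+[dx,y,-.008]),0))
for q in [(.3415+.0315,-.3228,.012),(.373,-.3228+.0315,.012),(.373,-.3228-.0315,.012)]: print(np.round(w2p(f,q)))
```

```text
stone_large_center 0.58 [239.1, 186.9, 336.5, 291.0] circ 0.3725 -0.3232 r 0.0324 mean [ 0.3738 -0.3235]
[ 0.37306733 -0.32347464  0.01441757] 0.0419434743711444 0.0 [ 0.45190764 -0.32403554  0.21013914]
-0.016 0.0209717371855722 [255. 262.]
-0.016 -0.0209717371855722 [322. 262.]
0.016 0.0209717371855722 [254. 213.]
0.016 -0.0209717371855722 [323. 213.]
[287. 241.]
[235. 241.]
[340. 241.]
```

Run:
```python
from h import *
f=manip.grab_frame("wrist"); a=f["image"][170:380,140:440]
g=manip.grab_frame("side"); u=w2p(g,[.373,-.323,.03]).astype(int); print(u)
b=g["image"][max(0,u[1]-50):u[1]+50,u[0]-70:u[0]+70]
a=cv2.resize(a,(400,280)); b=cv2.resize(b,(392,280),interpolation=cv2.INTER_NEAREST)
cv2.imwrite("pics/w3.png",np.hstack([a,b])[:,:,::-1])
s=manip.state(); print(s["ee_pos"],s["width"],s["finger_force"],s["ft_force"])
```

```text
[383 170]
[ 0.37301985 -0.32339191  0.01424699] 0.03410243418603292 0.0 [-0.68554363 -0.56159952 -0.24071266]
```

View pics/w3.png

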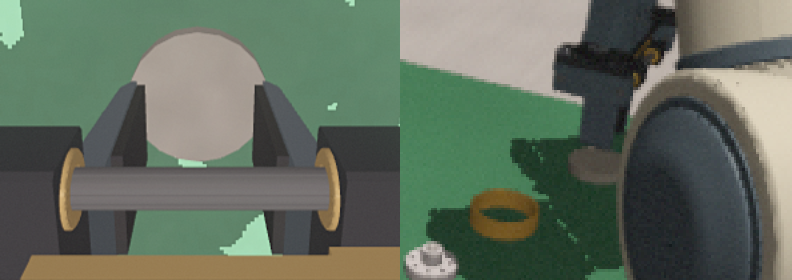

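Run:
```python
from h import *
f=manip.grab_frame("wrist"); g=manip.grab_frame("side"); s=manip.state(); p=s["ee_pos"]; w=s["width"]; print(p,w)
save(f,"pics/w4.png"); save(g,"pics/s4.png")
for z in (0,.01,.02,.03,.04): print(z,[np.round(w2p(f,[p[0]+dx,p[1]+w/2,z])) for dx in(.016,-.016)],[np.round(w2p(g,[p[0]+dx,p[1]+w/2,z]),1) for dx in(.016,-.016)])
a=f["image"][200:350,190:390]; u=(383,170); b=g["image"][150:195,355:415]
cv2.imwrite("pics/w4c.png",np.hstack([cv2.resize(a,(400,300),interpolation=0),cv2.resize(b,(400,300),interpolation=0)])[:,:,::-1])
```

```text
[ 0.37295502 -0.32332333  0.01415512] 0.02637908592974983
0 [array([267., 210.]), array([268., 258.])] [array([375.8, 179.7]), array([386.1, 182.5])]
0.01 [array([266., 215.]), array([267., 264.])] [array([376.3, 176.8]), array([386.7, 179.5])]
0.02 [array([265., 220.]), array([266., 272.])] [array([376.8, 173.8]), array([387.2, 176.6])]
0.03 [array([264., 226.]), array([265., 280.])] [array([377.3, 170.9]), array([387.8, 173.6])]
0.04 [array([263., 233.]), array([264., 289.])] [array([377.8, 167.9]), array([388.4, 170.6])]
```

View pics/w4c.png

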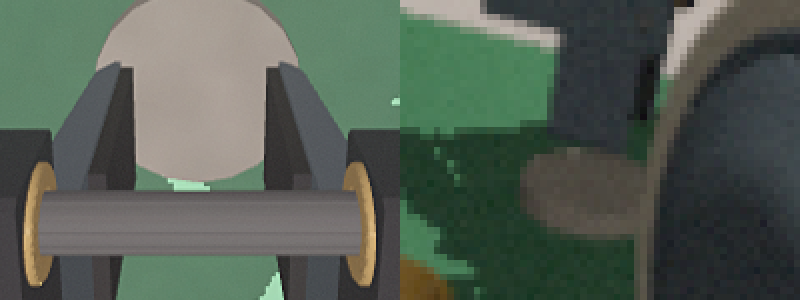

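The side and wrist views both show the fingertips closing above the stone: side tip at about (378,171), wrist tip at about (250,231). The real tips are near z=0.033, not 0.006, so the fingers are shorter than described. I'll reopen and go down by measurement.

Request:
{"api": "servo_tool", "payload": {
  "steps": [
    [[0, 0, 0], 0, -1],
    [[0, 0, 0], 0, -1],
    [[0, 0, 0], 0, -1],
    [[0, 0, 0], 0, -1],
    [[0, 0, 0], 0, -1]
  ]
}}

```text
time: 3.85
ee_pos: [0.3729, -0.3234, 0.0141]
tcp_rot: [1.0, 0.0, -0.0, -0.0]
ft_force: [-0.2, 0.9, -0.3]
width: 0.0633
finger_force: 0.0
```

Request:
{"api": "servo_tool", "payload": {
  "steps": [
    [[0, 0, 0], 0, -1],
    [[0, 0, 0], 0, -1],
    [[0, 0, 0], 0, -1],
    [[0, 0, 0], 0, -1],
    [[0, 0, 0], 0, -1]
  ]
}}

```text
time: 4.35
ee_pos: [0.3729, -0.3234, 0.0141]
tcp_rot: [1.0, 0.0, -0.0, 0.0]
ft_force: [-0.2, 0.5, -0.3]
width: 0.091
finger_force: 0.0
```

Request:
{"api": "servo_tool", "payload": {
  "steps": [
    [[0, 0, 0.02], 0, -1],
    [[0, 0, 0.04], 0, -1],
    [[0, 0, 0.06], 0, -1],
    [[0, 0, 0.06], 0, -1]
  ]
}}

```text
time: 4.75
ee_pos: [0.3726, -0.323, -0.0017]
tcp_rot: [1.0, 0.0, -0.0, -0.0]
ft_force: [0.0, -0.2, 0.0]
width: 0.0911
finger_force: 0.0
```

Run:
```python
from h import *
f=manip.grab_frame("wrist"); g=manip.grab_frame("side"); s=manip.state(); p=s["ee_pos"]; w=s["width"]; print(p,w,s["ft_force"])
for z in (0,.01,.02,.03): print(z,[np.round(w2p(f,[p[0]+dx,p[1]+w/2,z])) for dx in(.016,-.016)],[np.round(w2p(g,[p[0]+dx,p[1]+w/2+.0135,z]),1) for dx in(.016,-.016)])
a=f["image"][180:330,180:380]; b=g["image"][150:195,355:415]
cv2.imwrite("pics/w5c.png",np.hstack([cv2.resize(a,(400,300),interpolation=0),cv2.resize(b,(400,300),interpolation=0)])[:,:,::-1])
```

```text
[ 0.37282483 -0.32322923 -0.00112984] 0.09127573652295369 [-0.62970728  0.55396432  0.15840694]
0 [array([210., 218.]), array([213., 268.])] [array([370.6, 186.2]), array([381.2, 189.2])]
0.01 [array([206., 223.]), array([210., 276.])] [array([371.1, 183.3]), array([381.7, 186.2])]
0.02 [array([202., 229.]), array([206., 284.])] [array([371.6, 180.3]), array([382.3, 183.2])]
0.03 [array([197., 236.]), array([201., 294.])] [array([372.1, 177.3]), array([382.8, 180.2])]
```

View pics/w5c.png

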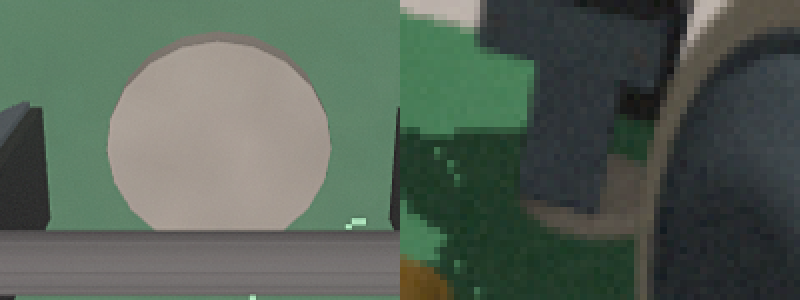

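Tips now read about 0.022–0.024 (side (373,180), wrist (201,233)) with the TCP at -0.001, so they sit about 22 mm above the reported TCP. I'll find the bench softly by force.

Request:
{"api": "servo_tool", "payload": {
  "steps": [
    [[0, 0, 0.024], 0, -1],
    [[0, 0, 0.048], 0, -1],
    [[0, 0, 0.056], 0, -1],
    [[0, 0, 0.06], 0, -1],
    [[0, 0, 0.06], 0, -1]
  ]
}}

```text
time: 5.35
ee_pos: [0.3729, -0.3233, -0.016]
tcp_rot: [1.0, 0.0, -0.0, -0.0]
ft_force: [-0.4, -0.5, 0.3]
width: 0.0913
finger_force: 0.0
```

Request:
{"api": "servo_tool", "payload": {
  "steps": [
    [[0, 0, 0.004], 0, -1],
    [[0, 0, 0.004], 0, -1]
  ]
}}

```text
time: 5.55
ee_pos: [0.373, -0.3234, -0.0168]
tcp_rot: [1.0, 0.0, 0.0, 0.0]
ft_force: [-0.2, 0.0, 0.6]
width: 0.0911
finger_force: 0.0
```

Request:
{"api": "servo_tool", "payload": {
  "steps": [
    [[0, 0, 0.004], 0, -1],
    [[0, 0, 0.004], 0, -1]
  ]
}}

```text
time: 5.75
ee_pos: [0.3729, -0.3234, -0.0179]
tcp_rot: [1.0, 0.0, 0.0, -0.0]
ft_force: [0.1, 0.2, 0.1]
width: 0.0915
finger_force: 0.0
```

Request:
{"api": "servo_tool", "payload": {
  "steps": [
    [[0, 0, 0.004], 0, -1],
    [[0, 0, 0.004], 0, -1]
  ]
}}

```text
time: 5.95
ee_pos: [0.3729, -0.3234, -0.019]
tcp_rot: [1.0, 0.0, -0.0, -0.0]
ft_force: [-0.3, -0.7, -0.8]
width: 0.0912
finger_force: 0.0
```

Request:
{"api": "servo_tool", "payload": {
  "steps": [
    [[0, 0, 0.004], 0, -1],
    [[0, 0, 0.004], 0, -1]
  ]
}}

```text
time: 6.15
ee_pos: [0.3729, -0.3233, -0.02]
tcp_rot: [1.0, 0.0, -0.0, -0.0]
ft_force: [0.5, 1.0, 0.0]
width: 0.0909
finger_force: 0.0
```

Run:
```python
from h import *
g=manip.grab_frame("side"); s=manip.state(); p=s["ee_pos"]; w=s["width"]; print(p,w,s["ft_force"])
for z in (0,.01,.02,.03): print(z,[np.round(w2p(g,[p[0]+dx,p[1]+w/2+.0135,z]),1) for dx in(.016,-.016)])
b=g["image"][160:200,355:415]
cv2.imwrite("pics/w6c.png",cv2.resize(b,(600,400),interpolation=0)[:,:,::-1])
```

```text
[ 0.37291485 -0.32333586 -0.019958  ] 0.09136790171114957 [-0.40158861  0.69278774 -0.07449829]
0 [array([370.6, 186.2]), array([381.2, 189.2])]
0.01 [array([371.1, 183.3]), array([381.7, 186.2])]
0.02 [array([371.6, 180.3]), array([382.3, 183.2])]
0.03 [array([372.1, 177.3]), array([382.8, 180.2])]
```

View pics/w6c.png

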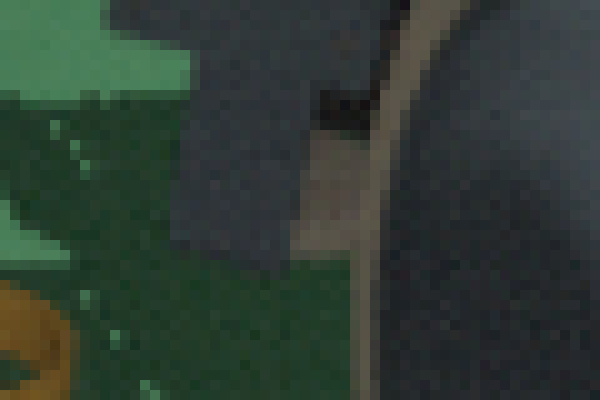

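Tip corners at about (372,184) and (383.5,187) give a tip height of about 7 mm. I'll touch the bench gently to pin it down.

Request:
{"api": "servo_tool", "payload": {
  "steps": [
    [[0, 0, 0.004], 0, -1],
    [[0, 0, 0.008], 0, -1],
    [[0, 0, 0.012], 0, -1],
    [[0, 0, 0.012], 0, -1]
  ]
}}

```text
time: 6.6
ee_pos: [0.3729, -0.3233, -0.023]
tcp_rot: [1.0, 0.0, -0.0, -0.0]
ft_force: [-0.4, 0.5, -0.2]
width: 0.0912
finger_force: 0.0
```

Request:
{"api": "servo_tool", "payload": {
  "steps": [
    [[0, 0, 0.004], 0, -1],
    [[0, 0, 0.004], 0, -1]
  ]
}}

```text
time: 6.8
ee_pos: [0.3729, -0.3233, -0.024]
tcp_rot: [1.0, 0.0, -0.0, -0.0]
ft_force: [-0.9, -0.6, -0.5]
width: 0.0912
finger_force: 0.0
```

Request:
{"api": "servo_tool", "payload": {
  "steps": [
    [[0, 0, 0.004], 0, -1],
    [[0, 0, 0.004], 0, -1]
  ]
}}

```text
time: 7.0
ee_pos: [0.373, -0.3234, -0.0246]
tcp_rot: [1.0, 0.0, 0.0, 0.0]
ft_force: [-0.7, 0.9, 11.5]
width: 0.0913
finger_force: 5.6
```

Contact at TCP z ≈ -0.0245, so that means tip at 0. I'll raise about 6 mm and grip.

Request:
{"api": "servo_tool", "payload": {
  "steps": [
    [[0, 0, -0.024], 0, -1],
    [[0, 0, -0.024], 0, 0.6],
    [[0, 0, -0.024], 0, 0.6],
    [[0, 0, -0.024], 0, 0.6],
    [[0, 0, -0.024], 0, 0.6]
  ],
  "grip_force": 20
}}

```text
time: 7.5
ee_pos: [0.3729, -0.3233, -0.019]
tcp_rot: [1.0, 0.0, -0.0, -0.0]
ft_force: [-0.3, -1.2, 0.4]
width: 0.0622
finger_force: 20.0
```

Request:
{"api": "servo_tool", "payload": {
  "steps": [
    [[0, 0, 0], 0, 0.6],
    [[0, 0, 0], 0, 0.6],
    [[0, 0, 0], 0, 0.6]
  ]
}}

```text
time: 7.8
ee_pos: [0.3729, -0.3233, -0.0189]
tcp_rot: [1.0, 0.0, -0.0, -0.0]
ft_force: [-0.0, 0.2, -0.4]
width: 0.062
finger_force: 20.0
```

Request:
{"api": "servo_tool", "payload": {
  "steps": [
    [[0, 0, -0.1], 0, 0.6],
    [[0, 0, -0.28], 0, 0.6],
    [[0, 0, -0.48], 0, 0.6],
    [[0, 0, -0.56], 0, 0.6],
    [[0, 0, -0.56], 0, 0.6]
  ]
}}

```text
time: 8.3
ee_pos: [0.3742, -0.3247, 0.124]
tcp_rot: [1.0, 0.0, 0.002, 0.002]
ft_force: [-1.0, -0.4, -1.8]
width: 0.062
finger_force: 20.0
```

Request:
{"api": "servo_tool", "payload": {
  "steps": [
    [[0.13, -0.08, 0], 0, 0.6],
    [[0.3, -0.19, 0], 0, 0.6],
    [[0.46, -0.29, 0], 0, 0.6],
    [[0.61, -0.38, 0], 0, 0.6],
    [[0.7, -0.44, 0], 0, 0.6]
  ]
}}

```text
time: 8.8
ee_pos: [0.5498, -0.2113, 0.1197]
tcp_rot: [1.0, 0.001, -0.0, -0.0]
ft_force: [-0.1, -0.7, -1.6]
width: 0.0622
finger_force: 20.0
```

Request:
{"api": "servo_tool", "payload": {
  "steps": [
    [[0.06, -0.032, 0], 0, 0.6],
    [[0.06, -0.032, 0], 0, 0.6],
    [[0.06, -0.032, 0], 0, 0.6]
  ]
}}

```text
time: 9.1
ee_pos: [0.5619, -0.2056, 0.1203]
tcp_rot: [1.0, 0.0, -0.001, -0.0]
ft_force: [-0.5, -0.3, -1.0]
width: 0.0618
finger_force: 20.0
```

Run:
```python
from h import *
f=look("cell_large_seat",.018,.062,tag="w7"); s=manip.state(); print(s["ee_pos"],s["width"],s["finger_force"],s["ft_force"],s["time"])
g=look("cell_large_seat",.018,.062,cam="top",tag="t7")
u=w2p(g,[.66,-.205,.018]).astype(int); b=g["image"][u[1]-50:u[1]+50,u[0]-40:u[0]+40]
print(u)
a=f["image"]
cv2.imwrite("pics/w7c.png",np.hstack([cv2.resize(a,(533,400)),cv2.resize(b,(266,400),interpolation=0)[:400,:266]])[:,:,::-1])
```

```text
cell_large_seat 0.82 [212.1, 0.0, 368.2, 163.6] circ 0.6592 -0.203 r 0.0661 mean [ 0.6599 -0.2058]
[ 0.56171068 -0.2061052   0.1208063 ] 0.062074054372620896 19.999844133853912 [-0.16603903 -0.38938799  0.20815133] 9.2
cell_large_seat 0.78 [357.7, 119.4, 406.3, 168.8] circ 0.67 -0.1915 r 0.0673 mean [ 0.6804 -0.1903]
[383 145]
```

View pics/w7c.png

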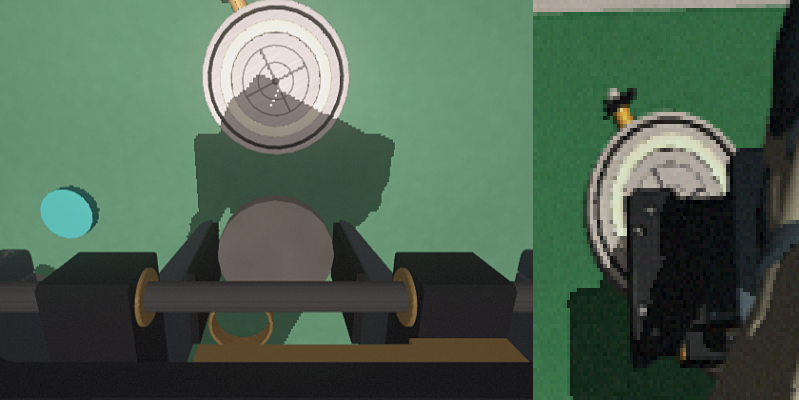

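The wrist view shows the stone held flat at about (290,252) and the seat's centre mark at about (289,84).

Run:
```python
from h import *
f=manip.grab_frame("wrist"); a=f["image"]
print(p2w(f,(289,84),.018), manip.state()["ee_pos"], f["eye"])
# ellipse fit of base rim from mask, without the cock: lower part
d=manip.silhouettes(f,"cell_large_seat")[0]; c=max(cv2.findContours(d["mask"].astype(np.uint8),0,1)[0],key=cv2.contourArea)[:,0]
from scipy.optimize import least_squares
P=np.array([p2w(f,q,.018)[:2] for q in c if q[1]>8])
r=least_squares(lambda v:np.hypot(*(P-v[:2]).T)-v[2],[.66,-.205,.062],loss="soft_l1",f_scale=.001); print(r.x)
g=cv2.cvtColor(a,cv2.COLOR_RGB2GRAY)
cv2.imwrite("pics/w8.png",cv2.resize(a[0:170,205:375],(600,600),interpolation=0)[:,:,::-1])
```

```text
[ 0.65654795 -0.20629203  0.018     ] [ 0.56223195 -0.20604439  0.12121589] [ 0.64095866 -0.20679006  0.31652653]
[ 0.65595406 -0.20586208  0.06094462]
```

View pics/w8.png

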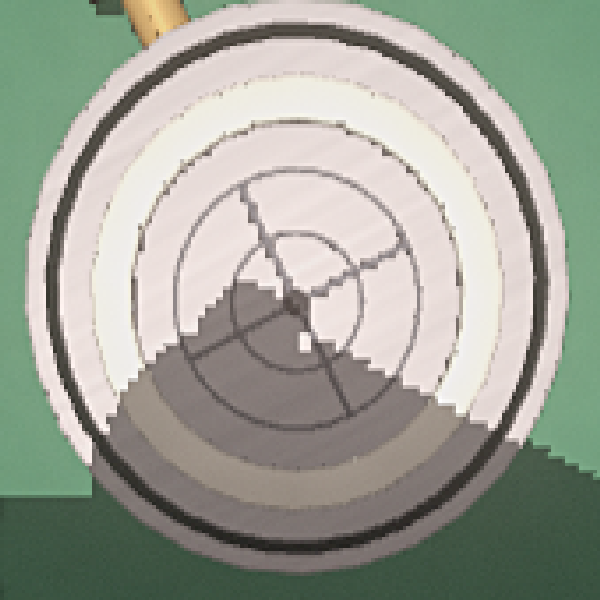

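Request:
{"api": "servo_tool", "payload": {
  "steps": [
    [[0.12, 0, 0], 0, 0.6],
    [[0.26, 0, 0], 0, 0.6],
    [[0.36, 0, 0], 0, 0.6],
    [[0.376, 0, 0], 0, 0.6],
    [[0.376, 0, 0], 0, 0.6]
  ]
}}

```text
time: 9.9
ee_pos: [0.6569, -0.2054, 0.1208]
tcp_rot: [1.0, 0.0, -0.0, -0.0]
ft_force: [-0.2, 0.3, -1.6]
width: 0.0624
finger_force: 20.0
```

Request:
{"api": "servo_tool", "payload": {
  "steps": [
    [[0, 0, 0.12], 0, 0.6],
    [[0, 0, 0.26], 0, 0.6],
    [[0, 0, 0.38], 0, 0.6],
    [[0, 0, 0.44], 0, 0.6],
    [[0, 0, 0.46], 0, 0.6]
  ]
}}

```text
time: 10.4
ee_pos: [0.6554, -0.2052, 0.0049]
tcp_rot: [1.0, -0.0, -0.001, -0.0]
ft_force: [0.1, 0.2, -0.3]
width: 0.0621
finger_force: 20.0
```

Request:
{"api": "servo_tool", "payload": {
  "steps": [
    [[0, 0, 0], 0, 0.6],
    [[0, 0, 0], 0, 0.6]
  ]
}}

```text
time: 10.6
ee_pos: [0.6577, -0.2058, 0.0077]
tcp_rot: [1.0, 0.0, 0.001, 0.0]
ft_force: [-0.0, -0.1, -0.7]
width: 0.0623
finger_force: 20.0
```

Run:
```python
from h import *
f=manip.grab_frame("wrist"); s=manip.state(); print(s["ee_pos"],s["ft_force"],s["width"])
for nm,z in(("stone_large_center",.0345),("cell_large_seat",.018)):
  for d in manip.silhouettes(f,nm): print(nm,d["confidence"],d["extent"])
print(w2p(f,[.656,-.206,.018]),w2p(f,[.656-.062,-.206,.018]),w2p(f,[.656+.062,-.206,.018]))
cv2.imwrite("pics/w9.png",cv2.resize(f["image"],(560,420))[:,:,::-1])
```

```text
[ 0.65778372 -0.20575421  0.00773587] [ 1.15795778 -0.16906297 -0.59185586] 0.06161850232281737
stone_large_center 0.83 [230.0, 205.9, 349.4, 294.0]
cell_large_seat 0.74 [183.3, 110.0, 400.6, 345.8]
[289.02943317 252.33159141] [289.06216138 345.33533805] [288.99050945 141.72206559]
```

View pics/w9.png

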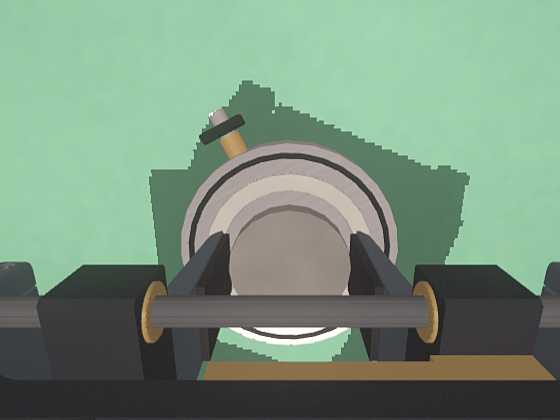

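The stone (about (290,262)) is centred over the recess. I'll lower it slowly until force shows.

Request:
{"api": "servo_tool", "payload": {
  "steps": [
    [[-0.005, 0, 0.008], 0, 0.6],
    [[-0.005, 0, 0.016], 0, 0.6],
    [[-0.005, 0, 0.022], 0, 0.6],
    [[-0.005, 0, 0.022], 0, 0.6],
    [[-0.005, 0, 0.022], 0, 0.6]
  ]
}}

```text
time: 11.25
ee_pos: [0.6557, -0.2053, 0.0005]
tcp_rot: [1.0, 0.0, -0.0, -0.0]
ft_force: [-0.5, 0.1, -1.7]
width: 0.0623
finger_force: 20.0
```

Request:
{"api": "servo_tool", "payload": {
  "steps": [
    [[0, 0, 0.004], 0, 0.6],
    [[0, 0, 0.004], 0, 0.6],
    [[0, 0, 0.004], 0, 0.6]
  ]
}}

```text
time: 11.55
ee_pos: [0.6557, -0.2053, -0.0004]
tcp_rot: [1.0, 0.0, -0.0, -0.0]
ft_force: [0.7, 0.9, -0.8]
width: 0.0617
finger_force: 20.0
```

Request:
{"api": "servo_tool", "payload": {
  "steps": [
    [[0, 0, 0.003], 0, 0.6],
    [[0, 0, 0.003], 0, 0.6],
    [[0, 0, 0.003], 0, 0.6]
  ]
}}

```text
time: 11.85
ee_pos: [0.6558, -0.2054, -0.001]
tcp_rot: [1.0, 0.0, 0.0, 0.0]
ft_force: [-0.3, 0.3, 1.9]
width: 0.0619
finger_force: 20.0
```

Request:
{"api": "servo_tool", "payload": {
  "steps": [
    [[0, 0, 0.003], 0, 0.6],
    [[0, 0, 0.003], 0, 0.6],
    [[0, 0, 0.003], 0, 0.6]
  ]
}}

```text
time: 12.15
ee_pos: [0.6558, -0.2054, -0.0011]
tcp_rot: [1.0, 0.0, 0.0, 0.0]
ft_force: [-3.3, 1.5, 11.5]
width: 0.0625
finger_force: 20.0
```

Request:
{"api": "servo_tool", "payload": {
  "steps": [
    [[0, 0, -0.003], 0, -1],
    [[0, 0, -0.003], 0, -1],
    [[0, 0, -0.003], 0, -1],
    [[0, 0, -0.003], 0, -1],
    [[0, 0, -0.003], 0, -1]
  ]
}}

```text
time: 12.65
ee_pos: [0.6556, -0.2053, -0.0013]
tcp_rot: [1.0, 0.0, -0.0, -0.0]
ft_force: [-0.7, -0.1, -0.3]
width: 0.0913
finger_force: 0.0
```

Request:
{"api": "servo_tool", "payload": {
  "steps": [
    [[0, 0, -0.04], 0, -1],
    [[0, 0, -0.16], 0, -1],
    [[0, 0, -0.34], 0, -1],
    [[0, 0, -0.5], 0, -1],
    [[0, 0, -0.5], 0, -1]
  ]
}}

```text
time: 13.15
ee_pos: [0.6589, -0.2066, 0.1308]
tcp_rot: [1.0, 0.0, 0.005, 0.002]
ft_force: [-0.8, -0.2, 0.3]
width: 0.091
finger_force: 0.0
```

Request:
{"api": "servo_tool", "payload": {
  "steps": [
    [[-0.126, -0.156, 0], 0, -1],
    [[-0.252, -0.312, 0], 0, -1],
    [[-0.378, -0.468, 0], 0, -1],
    [[-0.504, -0.624, 0], 0, -1],
    [[-0.62, -0.76, 0], 0, -1]
  ]
}}

```text
time: 13.65
ee_pos: [0.499, -0.0139, 0.1242]
tcp_rot: [1.0, 0.0, 0.0, -0.0]
ft_force: [1.6, 0.4, 0.4]
width: 0.0913
finger_force: 0.0
```

Request:
{"api": "servo_tool", "payload": {
  "steps": [
    [[-0.12, -0.14, 0], 0, -1],
    [[-0.22, -0.28, 0], 0, -1],
    [[-0.22, -0.28, 0], 0, -1],
    [[-0.22, -0.28, 0], 0, -1]
  ]
}}

```text
time: 14.05
ee_pos: [0.4456, 0.0552, 0.1244]
tcp_rot: [1.0, 0.001, 0.0, 0.0]
ft_force: [0.4, -0.2, 0.5]
width: 0.0911
finger_force: 0.0
```

Run:
```python
from h import *
f=look("stone_small_center",.012,.025,tag="w10"); s=manip.state(); print(s["ee_pos"],s["width"],s["ft_force"],s["time"])
g=look("stone_large_center",.030,.0315,cam="top",tag="t10")
u=w2p(g,[.656,-.206,.018]).astype(int); b=g["image"][u[1]-40:u[1]+40,u[0]-27:u[0]+27]
cv2.imwrite("pics/w10c.png",np.hstack([cv2.resize(f["image"],(533,400)),cv2.resize(b,(266,400),interpolation=0)])[:,:,::-1])
```

```text
stone_small_center 0.97 [155.2, 115.9, 212.3, 176.2] circ 0.49 0.1466 r 0.0261 mean [0.4899 0.146 ]
stone_small_center 0.89 [261.5, 168.0, 316.6, 227.2] circ 0.4454 0.056 r 0.0257 mean [0.446  0.0554]
stone_small_center 0.87 [248.6, 264.6, 299.7, 298.7] circ 0.356 0.071 r 0.0253 mean [0.3612 0.0701]
stone_small_center 0.72 [362.1, 271.7, 378.1, 293.9] circ 0.3592 -0.0223 r 0.0134 mean [ 0.3581 -0.022 ]
stone_small_center 0.64 [330.8, 58.3, 392.9, 121.3] circ 0.5358 -0.005 r 0.0254 mean [ 0.5362 -0.005 ]
[0.44659232 0.0542259  0.12417043] 0.09108894847705622 [ 0.66771212 -0.18228261  0.82353024] 14.15
stone_large_center 0.74 [371.5, 134.7, 399.5, 161.4] circ 0.6551 -0.2043 r 0.0328 mean [ 0.6546 -0.205 ]
```

View pics/w10c.png

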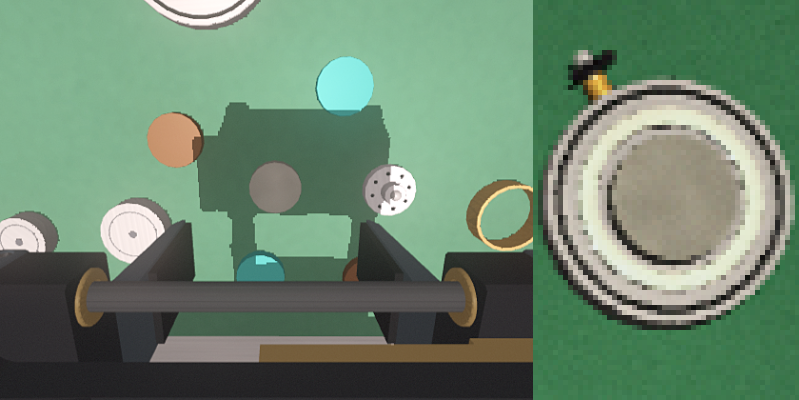

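The large stone sits in its recess, and the small grey stone is at wrist pixel (289,197), i.e. (0.4455,0.0555). I'll descend and grip it.

Request:
{"api": "servo_tool", "payload": {
  "steps": [
    [[-0.003, -0.003, 0.14], 0, -1],
    [[-0.003, -0.003, 0.3], 0, -1],
    [[-0.003, -0.003, 0.44], 0, -1],
    [[-0.003, -0.003, 0.53], 0, -1],
    [[-0.003, -0.003, 0.55], 0, -1]
  ]
}}

```text
time: 14.75
ee_pos: [0.4441, 0.0547, -0.0157]
tcp_rot: [1.0, -0.001, -0.002, -0.0]
ft_force: [-0.2, -0.0, -0.1]
width: 0.0914
finger_force: 0.0
```

Request:
{"api": "servo_tool", "payload": {
  "steps": [
    [[0, 0, 0], 0, -1],
    [[0, 0, 0], 0, -1]
  ]
}}

```text
time: 14.95
ee_pos: [0.4457, 0.0551, -0.0128]
tcp_rot: [1.0, -0.0, 0.001, 0.0]
ft_force: [-0.4, 0.5, 0.5]
width: 0.091
finger_force: 0.0
```

Request:
{"api": "servo_tool", "payload": {
  "steps": [
    [[0, 0, 0.012], 0, -1],
    [[0, 0, 0.022], 0, -1],
    [[0, 0, 0.022], 0, 0.8],
    [[0, 0, 0.022], 0, 0.8],
    [[0, 0, 0.022], 0, 0.8]
  ]
}}

```text
time: 15.45
ee_pos: [0.445, 0.0554, -0.019]
tcp_rot: [1.0, 0.0, 0.0, 0.0]
ft_force: [-0.5, -0.5, 0.4]
width: 0.0699
finger_force: 0.0
```

Request:
{"api": "servo_tool", "payload": {
  "steps": [
    [[0, 0, 0], 0, 0.8],
    [[0, 0, 0], 0, 0.8],
    [[0, 0, 0], 0, 0.8],
    [[0, 0, 0], 0, 0.8],
    [[0, 0, 0], 0, 0.8]
  ]
}}

```text
time: 15.95
ee_pos: [0.4449, 0.0554, -0.0191]
tcp_rot: [1.0, 0.0, -0.0, -0.0]
ft_force: [-0.4, -1.0, 0.6]
width: 0.0488
finger_force: 20.0
```

Request:
{"api": "servo_tool", "payload": {
  "steps": [
    [[0, 0, -0.1], 0, 0.8],
    [[0, 0, -0.28], 0, 0.8],
    [[0, 0, -0.46], 0, 0.8],
    [[0, 0, -0.56], 0, 0.8],
    [[0, 0, -0.56], 0, 0.8]
  ]
}}

```text
time: 16.45
ee_pos: [0.4468, 0.0554, 0.1239]
tcp_rot: [1.0, 0.0, 0.003, 0.0]
ft_force: [-0.4, 1.0, -1.0]
width: 0.0489
finger_force: 20.0
```

Request:
{"api": "servo_tool", "payload": {
  "steps": [
    [[0.13, -0.07, 0], 0, 0.8],
    [[0.3, -0.17, 0], 0, 0.8],
    [[0.42, -0.24, 0], 0, 0.8],
    [[0.44, -0.244, 0], 0, 0.8],
    [[0.44, -0.244, 0], 0, 0.8]
  ]
}}

```text
time: 16.95
ee_pos: [0.5548, 0.1167, 0.1194]
tcp_rot: [1.0, 0.0, -0.001, 0.0]
ft_force: [0.0, 0.4, -1.2]
width: 0.049
finger_force: 20.0
```

```bash
cat >> h.py <<'E'
from scipy.optimize import least_squares
def rim(f,label,z,r0):
    d=manip.silhouettes(f,label)[0]; c=max(cv2.findContours(d["mask"].astype(np.uint8),0,1)[0],key=cv2.contourArea)[:,0]
    P=np.array([p2w(f,q,z)[:2] for q in c if q[1]>4])
    v0=[*P.mean(0),r0]
    r=least_squares(lambda v:np.hypot(*(P-v[:2]).T)-v[2],v0,loss="soft_l1",f_scale=.001)
    print(label,d["confidence"],d["extent"],"centre",r.x); return r.x
E
python3 - <<'E'
from h import *
import time
f=manip.grab_frame("wrist"); c=rim(f,"cell_small_seat",.018,.062); s=manip.state(); print(s["ee_pos"],s["width"],s["finger_force"])
u=w2p(f,[*c[:2],.018]); print(u); u=u.astype(int)
top=max(0,u[1]-85)
b=np.array(f["image"]); b[u[1],u[0]]=[255,0,0]; bb=b[top:top+170,u[0]-85:u[0]+85]
cv2.imwrite("pics/w11.png",np.hstack([cv2.resize(bb,(400,400),interpolation=0),cv2.resize(f["image"],(400,300))[:300].copy() if 0 else cv2.copyMakeBorder(cv2.resize(f["image"],(400,300)),0,100,0,0,0)])[:,:,::-1])
E
```

```text
Traceback (most recent call last):
  File "h.py", line 26, in rim
    d=manip.silhouettes(f,label)[0]; c=max(cv2.findContours(d["mask"].astype(np.uint8),0,1)[0],key=cv2.contourArea)[:,0]
      ~~~~~~~~~~~~~~~~~~~~~~~~~~^^^
IndexError: list index out of range
```

Run:
```python
from h import *
for n in range(2):
  f=manip.grab_frame("wrist")
  for l in ("cell_small_seat","cell_large_seat"):
    try: rim(f,l,.018,.062)
    except IndexError: print(l,"none")
  print(manip.state()["ee_pos"])
# O-ring/collar check: bright collar pixels near expected centre
u=w2p(f,[.648,.116,.018]).astype(int); top=max(0,u[1]-85)
cv2.imwrite("pics/w11.png",cv2.resize(f["image"][top:top+170,u[0]-85:u[0]+85],(595,595),interpolation=0)[:,:,::-1]); print(u,top)
```

```text
cell_small_seat 0.62 [213.2, 1.7, 365.8, 166.1] centre [0.64428633 0.11625757 0.06132813]
cell_large_seat none
[0.5539419  0.11588986 0.12074232]
cell_small_seat 0.62 [240.1, 216.4, 336.2, 298.1] centre [0.49594442 0.11537804 0.04329901]
cell_large_seat none
[0.5545518  0.11612308 0.12103912]
[288  84] 0
```

View pics/w11.png

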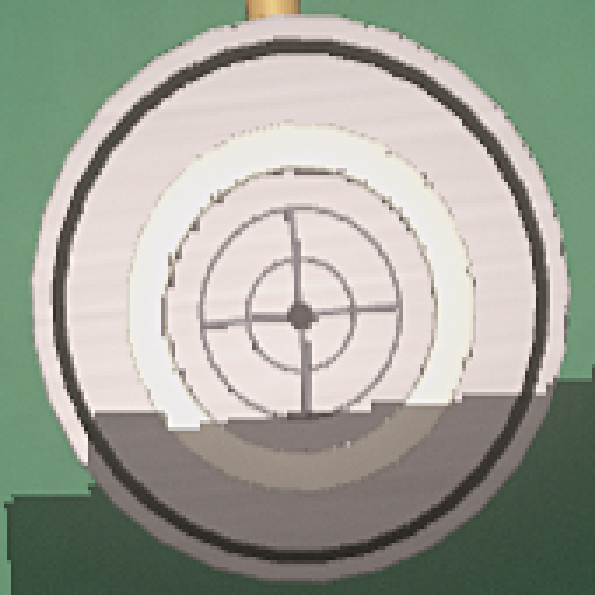

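The seat's centre mark is at (289,90), i.e. about (0.644,0.116).

Request:
{"api": "servo_tool", "payload": {
  "steps": [
    [[0.12, 0, 0], 0, 0.8],
    [[0.26, 0, 0], 0, 0.8],
    [[0.34, 0, 0], 0, 0.8],
    [[0.358, 0, 0], 0, 0.8],
    [[0.358, 0, 0], 0, 0.8]
  ]
}}

```text
time: 17.85
ee_pos: [0.6442, 0.1162, 0.1206]
tcp_rot: [1.0, -0.0, -0.0, 0.0]
ft_force: [0.3, 1.2, -0.8]
width: 0.0494
finger_force: 20.0
```

Request:
{"api": "servo_tool", "payload": {
  "steps": [
    [[0, 0, 0.12], 0, 0.8],
    [[0, 0, 0.26], 0, 0.8],
    [[0, 0, 0.38], 0, 0.8],
    [[0, 0, 0.44], 0, 0.8],
    [[0, 0, 0.46], 0, 0.8]
  ]
}}

```text
time: 18.35
ee_pos: [0.6428, 0.1163, 0.0047]
tcp_rot: [1.0, 0.0, -0.001, 0.0]
ft_force: [0.5, -0.1, 0.5]
width: 0.0488
finger_force: 20.0
```

Request:
{"api": "servo_tool", "payload": {
  "steps": [
    [[0, 0, 0], 0, 0.8],
    [[0, 0, 0], 0, 0.8],
    [[0, 0, 0], 0, 0.8]
  ]
}}

```text
time: 18.65
ee_pos: [0.6453, 0.1165, 0.0073]
tcp_rot: [1.0, 0.0, 0.001, -0.0]
ft_force: [-0.5, 0.4, -0.5]
width: 0.0495
finger_force: 20.0
```

Request:
{"api": "servo_tool", "payload": {
  "steps": [
    [[-0.003, 0.001, 0.008], 0, 0.8],
    [[-0.003, 0.001, 0.016], 0, 0.8],
    [[-0.003, 0.001, 0.022], 0, 0.8],
    [[-0.003, 0.001, 0.022], 0, 0.8],
    [[-0.003, 0.001, 0.022], 0, 0.8]
  ]
}}

```text
time: 19.15
ee_pos: [0.6436, 0.1161, 0.0003]
tcp_rot: [1.0, 0.0, -0.0, 0.0]
ft_force: [-0.3, -0.9, -0.8]
width: 0.0488
finger_force: 20.0
```

Request:
{"api": "servo_tool", "payload": {
  "steps": [
    [[0, 0, 0.004], 0, 0.8],
    [[0, 0, 0.004], 0, 0.8],
    [[0, 0, 0.004], 0, 0.8]
  ]
}}

```text
time: 19.45
ee_pos: [0.6437, 0.1162, -0.0006]
tcp_rot: [1.0, 0.0, -0.0, -0.0]
ft_force: [0.2, -0.1, -0.8]
width: 0.0492
finger_force: 20.0
```

Request:
{"api": "servo_tool", "payload": {
  "steps": [
    [[0, 0, 0.003], 0, 0.8],
    [[0, 0, 0.003], 0, 0.8],
    [[0, 0, 0.003], 0, 0.8]
  ]
}}

```text
time: 19.75
ee_pos: [0.6438, 0.1162, -0.0011]
tcp_rot: [1.0, 0.0, 0.0, 0.0]
ft_force: [-1.4, 0.6, 3.9]
width: 0.0489
finger_force: 20.0
```

Request:
{"api": "servo_tool", "payload": {
  "steps": [
    [[0, 0, -0.001], 0, -1],
    [[0, 0, -0.001], 0, -1],
    [[0, 0, -0.001], 0, -1],
    [[0, 0, -0.001], 0, -1],
    [[0, 0, -0.001], 0, -1]
  ]
}}

```text
time: 20.25
ee_pos: [0.6436, 0.1161, -0.0012]
tcp_rot: [1.0, 0.0, -0.0, 0.0]
ft_force: [-0.3, 0.1, 0.5]
width: 0.0863
finger_force: 0.0
```

Request:
{"api": "servo_tool", "payload": {
  "steps": [
    [[0, 0, -0.04], 0, -1],
    [[0, 0, -0.16], 0, -1],
    [[0, 0, -0.34], 0, -1],
    [[0, 0, -0.5], 0, -1],
    [[0, 0, -0.5], 0, -1]
  ]
}}

```text
time: 20.75
ee_pos: [0.647, 0.1165, 0.1305]
tcp_rot: [1.0, 0.0, 0.005, -0.0]
ft_force: [1.2, -0.3, -0.4]
width: 0.0916
finger_force: 0.0
```

Request:
{"api": "servo_tool", "payload": {
  "steps": [
    [[-0.16, -0.05, 0], 0, -1],
    [[-0.34, -0.105, 0], 0, -1],
    [[-0.53, -0.165, 0], 0, -1],
    [[-0.71, -0.22, 0], 0, -1],
    [[-0.86, -0.27, 0], 0, -1]
  ]
}}

```text
time: 21.25
ee_pos: [0.426, 0.1838, 0.1242]
tcp_rot: [1.0, 0.0, -0.0, -0.0]
ft_force: [0.5, 0.9, 1.0]
width: 0.0911
finger_force: 0.0
```

Request:
{"api": "servo_tool", "payload": {
  "steps": [
    [[-0.11, -0.03, 0], 0, -1],
    [[-0.11, -0.03, 0], 0, -1],
    [[-0.11, -0.03, 0], 0, -1]
  ]
}}

```text
time: 21.55
ee_pos: [0.4013, 0.1914, 0.1244]
tcp_rot: [1.0, 0.001, 0.001, -0.0]
ft_force: [0.6, -0.2, 0.7]
width: 0.091
finger_force: 0.0
```

Run:
```python
from h import *
f=look("disc_large_center",.020,.0315,tag="w12"); s=manip.state(); print(s["ee_pos"],s["width"],s["time"])
rim(f,"disc_large_center",.020,.0315)
look("disc_small_center",.020,.025)
g=look("stone_small_center",.030,.025,cam="top",tag="t12")
```

```text
disc_large_center 0.82 [252.0, 161.2, 328.4, 233.3] circ 0.4019 0.192 r 0.0329 mean [0.4029 0.1919]
[0.40232684 0.19116411 0.1241786 ] 0.09129644442169939 21.65
disc_large_center 0.82 [252.0, 161.2, 328.4, 233.3] centre [0.40195721 0.19190682 0.03120438]
disc_small_center 0.9 [132.1, 176.1, 198.5, 238.6] circ 0.3939 0.3003 r 0.0284 mean [0.3945 0.3002]
stone_small_center 0.82 [242.0, 143.8, 263.3, 166.7] circ 0.6431 0.1158 r 0.0259 mean [0.643  0.1155]
stone_small_center 0.75 [262.8, 266.1, 285.6, 287.1] circ 0.3531 0.0696 r 0.0251 mean [0.3533 0.0694]
stone_small_center 0.75 [232.4, 207.8, 250.0, 230.3] circ 0.4888 0.1454 r 0.0255 mean [0.4886 0.1449]
stone_small_center 0.74 [312.0, 265.5, 332.4, 286.1] circ 0.3494 -0.0388 r 0.0246 mean [ 0.3493 -0.0387]
stone_small_center 0.66 [291.9, 186.7, 314.9, 208.9] circ 0.5349 -0.0046 r 0.025 mean [ 0.5345 -0.0056]
```

Request:
{"api": "servo_tool", "payload": {
  "steps": [
    [[0, -0.003, 0.14], 0, -1],
    [[0, -0.003, 0.3], 0, -1],
    [[0, -0.003, 0.44], 0, -1],
    [[0, -0.003, 0.53], 0, -1],
    [[0, -0.003, 0.55], 0, -1]
  ],
  "grip_force": 40
}}

```text
time: 22.4
ee_pos: [0.4001, 0.1913, -0.0157]
tcp_rot: [1.0, -0.0, -0.002, 0.001]
ft_force: [0.4, -0.3, -0.8]
width: 0.0912
finger_force: 0.0
```

Request:
{"api": "servo_tool", "payload": {
  "steps": [
    [[0, 0, 0.006], 0, -1],
    [[0, 0, 0.014], 0, -1],
    [[0, 0, 0.014], 0, 0.6],
    [[0, 0, 0.014], 0, 0.6],
    [[0, 0, 0.014], 0, 0.6]
  ]
}}

```text
time: 22.9
ee_pos: [0.4015, 0.192, -0.0166]
tcp_rot: [1.0, 0.0, 0.001, -0.0]
ft_force: [0.0, 0.2, 0.7]
width: 0.0702
finger_force: 0.0
```

Request:
{"api": "servo_tool", "payload": {
  "steps": [
    [[0, 0, 0], 0, 0.6],
    [[0, 0, 0], 0, 0.6],
    [[0, 0, 0], 0, 0.6],
    [[0, 0, 0], 0, 0.6]
  ]
}}

```text
time: 23.3
ee_pos: [0.4014, 0.192, -0.0168]
tcp_rot: [1.0, 0.0, 0.0, -0.0]
ft_force: [-1.5, -0.0, 8.1]
width: 0.0622
finger_force: 40.0
```

Request:
{"api": "servo_tool", "payload": {
  "steps": [
    [[0, 0, -0.06], 0, 0.6],
    [[0, 0, -0.2], 0, 0.6],
    [[0, 0, -0.38], 0, 0.6],
    [[0, 0, -0.52], 0, 0.6],
    [[0, 0, -0.56], 0, 0.6]
  ]
}}

```text
time: 23.8
ee_pos: [0.4024, 0.1923, 0.1258]
tcp_rot: [1.0, 0.0, 0.002, -0.001]
ft_force: [-0.3, -0.3, -6.1]
width: 0.0622
finger_force: 40.0
```

Request:
{"api": "servo_tool", "payload": {
  "steps": [
    [[0.05, 0.08, 0], 0, 0.6],
    [[0.14, 0.21, 0], 0, 0.6],
    [[0.24, 0.36, 0], 0, 0.6],
    [[0.33, 0.5, 0], 0, 0.6],
    [[0.42, 0.65, 0], 0, 0.6]
  ]
}}

```text
time: 24.3
ee_pos: [0.5061, 0.0279, 0.1215]
tcp_rot: [1.0, 0.0, -0.001, -0.0]
ft_force: [0.6, 0.9, -3.9]
width: 0.062
finger_force: 40.0
```

Request:
{"api": "servo_tool", "payload": {
  "steps": [
    [[0.09, 0.14, 0], 0, 0.6],
    [[0.18, 0.28, 0], 0, 0.6],
    [[0.27, 0.42, 0], 0, 0.6],
    [[0.36, 0.56, 0], 0, 0.6],
    [[0.45, 0.7, 0], 0, 0.6]
  ]
}}

```text
time: 24.8
ee_pos: [0.6185, -0.147, 0.1209]
tcp_rot: [1.0, -0.0, -0.001, -0.0]
ft_force: [0.4, 0.4, -3.9]
width: 0.0619
finger_force: 40.0
```

Request:
{"api": "servo_tool", "payload": {
  "steps": [
    [[0.08, 0.13, 0], 0, 0.6],
    [[0.13, 0.21, 0], 0, 0.6],
    [[0.146, 0.239, 0], 0, 0.6],
    [[0.146, 0.239, 0], 0, 0.6],
    [[0.146, 0.239, 0], 0, 0.6]
  ]
}}

```text
time: 25.3
ee_pos: [0.6542, -0.2042, 0.1217]
tcp_rot: [1.0, 0.0, -0.001, -0.001]
ft_force: [-0.5, 0.6, -5.0]
width: 0.0617
finger_force: 40.0
```

Run:
```python
from h import *
s=manip.state(); print(s["ee_pos"],s["tcp_rot"],s["width"],s["ft_force"],s["time"])
f=manip.grab_frame("wrist"); save(f,"pics/w13.png"); z=s["ee_pos"][2]+.0168+.02
rim(f,"disc_large_center",z,.0315)
```

```text
[ 0.65419864 -0.20422852  0.12173587] [ 9.99999360e-01  1.99119445e-04 -9.80541415e-04 -5.28429248e-04] 0.06167128198000513 [-0.47942826  0.57052414 -4.96585596] 25.3
disc_large_center 0.87 [226.8, 201.6, 355.8, 295.0] centre [ 0.66168261 -0.20481155  0.02831429]
```

Request:
{"api": "servo_tool", "payload": {
  "steps": [
    [[0, 0, 0.1], 0, 0.6],
    [[0, 0, 0.22], 0, 0.6],
    [[0, 0, 0.33], 0, 0.6],
    [[0, 0, 0.38], 0, 0.6],
    [[0, 0, 0.4], 0, 0.6]
  ]
}}

```text
time: 25.9
ee_pos: [0.6545, -0.2045, 0.0219]
tcp_rot: [1.0, 0.0, -0.001, -0.0]
ft_force: [0.2, -0.1, -4.3]
width: 0.0622
finger_force: 40.0
```

Request:
{"api": "servo_tool", "payload": {
  "steps": [
    [[0, 0, 0], 0, 0.6],
    [[0, 0, 0], 0, 0.6],
    [[0, 0, 0], 0, 0.6],
    [[0, 0, 0], 0, 0.6]
  ]
}}

```text
time: 26.3
ee_pos: [0.6557, -0.2055, 0.0238]
tcp_rot: [1.0, 0.0, 0.001, 0.0]
ft_force: [1.0, 0.3, -4.4]
width: 0.0621
finger_force: 40.0
```

Run:
```python
from h import *
s=manip.state(); print(s["ee_pos"],s["width"],s["ft_force"],s["time"])
f=manip.grab_frame("wrist")
cv2.imwrite("pics/w14.png",f["image"][:,:,::-1])
```

```text
[ 0.65569968 -0.20551924  0.02382044] 0.062079331672886526 [ 1.04232648  0.31180724 -4.44488751] 26.3
```

View pics/w14.png

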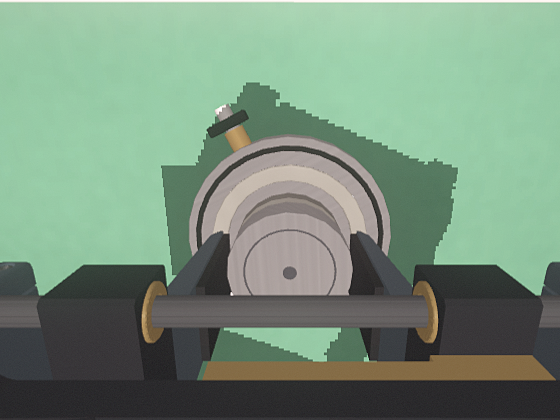

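The disc is held flat and centred over the stone, with its dimple at (290,273). I'll lower it gently.

Request:
{"api": "servo_tool", "payload": {
  "steps": [
    [[0, 0, 0.012], 0, 0.6],
    [[0, 0, 0.022], 0, 0.6],
    [[0, 0, 0.03], 0, 0.6],
    [[0, 0, 0.034], 0, 0.6],
    [[0, 0, 0.034], 0, 0.6]
  ]
}}

```text
time: 26.85
ee_pos: [0.6551, -0.2053, 0.0141]
tcp_rot: [1.0, 0.0, -0.0, -0.0]
ft_force: [-0.2, -0.1, -3.8]
width: 0.0618
finger_force: 40.0
```

Request:
{"api": "servo_tool", "payload": {
  "steps": [
    [[0, 0, 0.004], 0, 0.6],
    [[0, 0, 0.004], 0, 0.6],
    [[0, 0, 0.004], 0, 0.6]
  ]
}}

```text
time: 27.15
ee_pos: [0.6552, -0.2053, 0.0134]
tcp_rot: [1.0, 0.0, 0.0, 0.0]
ft_force: [-0.3, 0.7, -5.1]
width: 0.0621
finger_force: 40.0
```

Request:
{"api": "servo_tool", "payload": {
  "steps": [
    [[0, 0, 0.003], 0, 0.6],
    [[0, 0, 0.003], 0, 0.6],
    [[0, 0, 0.003], 0, 0.6]
  ]
}}

```text
time: 27.45
ee_pos: [0.6553, -0.2054, 0.0133]
tcp_rot: [1.0, 0.0, 0.0, 0.0]
ft_force: [-3.5, 0.8, 6.8]
width: 0.0618
finger_force: 40.0
```

Request:
{"api": "servo_tool", "payload": {
  "steps": [
    [[0, 0, -0.001], 0, -1],
    [[0, 0, -0.001], 0, -1],
    [[0, 0, -0.001], 0, -1],
    [[0, 0, -0.001], 0, -1],
    [[0, 0, -0.001], 0, -1]
  ]
}}

```text
time: 27.95
ee_pos: [0.6552, -0.2054, 0.0128]
tcp_rot: [1.0, 0.0, 0.0, 0.0]
ft_force: [-0.3, -0.6, -1.0]
width: 0.0912
finger_force: 0.0
```

Request:
{"api": "servo_tool", "payload": {
  "steps": [
    [[0, 0, -0.04], 0, -1],
    [[0, 0, -0.14], 0, -1],
    [[0, 0, -0.3], 0, -1],
    [[0, 0, -0.45], 0, -1],
    [[0, 0, -0.45], 0, -1]
  ]
}}

```text
time: 28.45
ee_pos: [0.6582, -0.2065, 0.1318]
tcp_rot: [1.0, 0.0, 0.004, 0.002]
ft_force: [1.1, -0.8, 0.1]
width: 0.0911
finger_force: 0.0
```

Request:
{"api": "servo_tool", "payload": {
  "steps": [
    [[-0.07, -0.14, 0], 0, -1],
    [[-0.15, -0.29, 0], 0, -1],
    [[-0.23, -0.45, 0], 0, -1],
    [[-0.31, -0.61, 0], 0, -1],
    [[-0.4, -0.77, 0], 0, -1]
  ]
}}

```text
time: 28.95
ee_pos: [0.5543, -0.0115, 0.1256]
tcp_rot: [1.0, -0.0, 0.0, -0.0]
ft_force: [1.1, 1.2, -0.4]
width: 0.0909
finger_force: 0.0
```

Request:
{"api": "servo_tool", "payload": {
  "steps": [
    [[-0.08, -0.155, 0], 0, -1],
    [[-0.16, -0.31, 0], 0, -1],
    [[-0.24, -0.465, 0], 0, -1],
    [[-0.32, -0.62, 0], 0, -1],
    [[-0.4, -0.77, 0], 0, -1]
  ]
}}

```text
time: 29.45
ee_pos: [0.4542, 0.1811, 0.1257]
tcp_rot: [1.0, 0.0, 0.0, -0.0]
ft_force: [0.8, 0.2, 0.1]
width: 0.0915
finger_force: 0.0
```

Request:
{"api": "servo_tool", "payload": {
  "steps": [
    [[-0.08, -0.155, 0], 0, -1],
    [[-0.16, -0.31, 0], 0, -1],
    [[-0.22, -0.44, 0], 0, -1],
    [[-0.244, -0.482, 0], 0, -1],
    [[-0.244, -0.482, 0], 0, -1]
  ]
}}

```text
time: 29.95
ee_pos: [0.3934, 0.3012, 0.1255]
tcp_rot: [1.0, 0.001, 0.0, -0.0]
ft_force: [0.3, 0.0, 1.1]
width: 0.0916
finger_force: 0.0
```

Run:
```python
from h import *
f=look("disc_small_center",.020,.025,tag="w15"); s=manip.state(); print(s["ee_pos"],s["width"],s["time"])
rim(f,"disc_small_center",.020,.025)
g=look("disc_large_center",.050,.0315,cam="top",tag="t15")
f=look("disc_small_center",.020,.025); print(manip.state()["ee_pos"])
```

```text
disc_small_center 0.92 [256.0, 170.4, 314.5, 227.9] circ 0.394 0.3036 r 0.0258 mean [0.3944 0.3032]
[0.3944196  0.29959781 0.1254117 ] 0.0916457970950747 30.05
disc_small_center 0.92 [256.0, 170.4, 314.5, 227.9] centre [0.39386739 0.30316801 0.0246726 ]
disc_large_center 0.75 [368.9, 129.7, 403.1, 159.2] circ 0.653 -0.2019 r 0.0361 mean [ 0.653  -0.2031]
disc_large_center 0.57 [314.1, 222.7, 336.0, 245.7] circ 0.4418 -0.0529 r 0.0224 mean [ 0.4415 -0.0523]
disc_small_center 0.96 [254.0, 168.4, 313.5, 227.4] circ 0.3943 0.3022 r 0.0265 mean [0.3947 0.3028]
[0.39462528 0.29934613 0.12536102]
```

Request:
{"api": "servo_tool", "payload": {
  "steps": [
    [[-0.001, -0.012, 0.14], 0, -1],
    [[-0.001, -0.012, 0.3], 0, -1],
    [[-0.001, -0.012, 0.44], 0, -1],
    [[-0.001, -0.012, 0.53], 0, -1],
    [[-0.001, -0.012, 0.55], 0, -1]
  ],
  "grip_force": 40
}}

```text
time: 30.8
ee_pos: [0.393, 0.302, -0.0142]
tcp_rot: [1.0, -0.0, -0.002, 0.001]
ft_force: [0.0, 1.4, -0.3]
width: 0.0909
finger_force: 0.0
```

Request:
{"api": "servo_tool", "payload": {
  "steps": [
    [[0, 0, 0.008], 0, -1],
    [[0, 0, 0.019], 0, -1],
    [[0, 0, 0.019], 0, 0.8],
    [[0, 0, 0.019], 0, 0.8],
    [[0, 0, 0.019], 0, 0.8]
  ]
}}

```text
time: 31.3
ee_pos: [0.3942, 0.3033, -0.0163]
tcp_rot: [1.0, 0.0, 0.0, -0.0]
ft_force: [-0.3, -0.5, 0.9]
width: 0.07
finger_force: 0.0
```

Request:
{"api": "servo_tool", "payload": {
  "steps": [
    [[0, 0, 0], 0, 0.8],
    [[0, 0, 0], 0, 0.8],
    [[0, 0, 0], 0, 0.8],
    [[0, 0, 0], 0, 0.8],
    [[0, 0, 0], 0, 0.8]
  ]
}}

```text
time: 31.8
ee_pos: [0.3939, 0.3032, -0.0168]
tcp_rot: [1.0, 0.0, 0.0, -0.0]
ft_force: [-0.6, 0.2, 4.7]
width: 0.0488
finger_force: 40.0
```

Request:
{"api": "servo_tool", "payload": {
  "steps": [
    [[0, 0, -0.06], 0, 0.8],
    [[0, 0, -0.2], 0, 0.8],
    [[0, 0, -0.38], 0, 0.8],
    [[0, 0, -0.52], 0, 0.8],
    [[0, 0, -0.56], 0, 0.8]
  ]
}}

```text
time: 32.3
ee_pos: [0.3951, 0.3039, 0.1261]
tcp_rot: [1.0, 0.0, 0.002, -0.001]
ft_force: [0.8, -0.6, -3.1]
width: 0.0486
finger_force: 40.0
```

Request:
{"api": "servo_tool", "payload": {
  "steps": [
    [[0.05, 0.1, 0], 0, 0.8],
    [[0.16, 0.2, 0], 0, 0.8],
    [[0.3, 0.28, 0], 0, 0.8],
    [[0.45, 0.37, 0], 0, 0.8],
    [[0.6, 0.45, 0], 0, 0.8]
  ]
}}

```text
time: 32.8
ee_pos: [0.5444, 0.1892, 0.1217]
tcp_rot: [1.0, -0.0, -0.001, 0.0]
ft_force: [0.3, -0.2, -2.9]
width: 0.0491
finger_force: 40.0
```

Request:
{"api": "servo_tool", "payload": {
  "steps": [
    [[0.14, 0.11, 0], 0, 0.8],
    [[0.27, 0.2, 0], 0, 0.8],
    [[0.37, 0.28, 0], 0, 0.8],
    [[0.399, 0.298, 0], 0, 0.8],
    [[0.399, 0.298, 0], 0, 0.8]
  ]
}}

```text
time: 33.3
ee_pos: [0.6436, 0.1153, 0.1214]
tcp_rot: [1.0, -0.001, -0.001, 0.0]
ft_force: [0.2, 1.0, -3.8]
width: 0.049
finger_force: 40.0
```

Request:
{"api": "servo_tool", "payload": {
  "steps": [
    [[0, 0, 0.1], 0, 0.8],
    [[0, 0, 0.22], 0, 0.8],
    [[0, 0, 0.33], 0, 0.8],
    [[0, 0, 0.38], 0, 0.8],
    [[0, 0, 0.4], 0, 0.8]
  ]
}}

```text
time: 33.8
ee_pos: [0.642, 0.1168, 0.0217]
tcp_rot: [1.0, 0.0, -0.001, 0.0]
ft_force: [0.6, -0.4, -3.0]
width: 0.0488
finger_force: 40.0
```

Request:
{"api": "servo_tool", "payload": {
  "steps": [
    [[0, 0, 0], 0, 0.8],
    [[0, 0, 0], 0, 0.8],
    [[0, 0, 0], 0, 0.8],
    [[0, 0, 0], 0, 0.8]
  ]
}}

```text
time: 34.2
ee_pos: [0.6442, 0.1162, 0.024]
tcp_rot: [1.0, 0.0, 0.001, -0.0]
ft_force: [-0.2, 0.0, -3.4]
width: 0.0489
finger_force: 40.0
```

Request:
{"api": "servo_tool", "payload": {
  "steps": [
    [[0, 0, 0.012], 0, 0.8],
    [[0, 0, 0.022], 0, 0.8],
    [[0, 0, 0.03], 0, 0.8],
    [[0, 0, 0.034], 0, 0.8],
    [[0, 0, 0.034], 0, 0.8]
  ]
}}

```text
time: 34.7
ee_pos: [0.6435, 0.1161, 0.0144]
tcp_rot: [1.0, 0.0, -0.0, 0.0]
ft_force: [-0.8, -0.2, -2.7]
width: 0.0489
finger_force: 40.0
```

Request:
{"api": "servo_tool", "payload": {
  "steps": [
    [[0, 0, 0.004], 0, 0.8],
    [[0, 0, 0.004], 0, 0.8],
    [[0, 0, 0.004], 0, 0.8]
  ]
}}

```text
time: 35.0
ee_pos: [0.6437, 0.1162, 0.0137]
tcp_rot: [1.0, 0.0, 0.0, -0.0]
ft_force: [0.5, -0.6, -4.4]
width: 0.0489
finger_force: 40.0
```

Request:
{"api": "servo_tool", "payload": {
  "steps": [
    [[0, 0, 0.003], 0, 0.8],
    [[0, 0, 0.003], 0, 0.8],
    [[0, 0, 0.003], 0, 0.8]
  ]
}}

```text
time: 35.3
ee_pos: [0.6438, 0.1162, 0.0132]
tcp_rot: [1.0, 0.0, 0.0, -0.0]
ft_force: [-2.4, -0.1, 5.0]
width: 0.0491
finger_force: 40.0
```

Contact. I'll release, retreat up and back, and verify.

Request:
{"api": "servo_tool", "payload": {
  "steps": [
    [[0, 0, -0.001], 0, -1],
    [[0, 0, -0.001], 0, -1],
    [[0, 0, -0.001], 0, -1],
    [[0, 0, -0.001], 0, -1],
    [[0, 0, -0.001], 0, -1]
  ]
}}

```text
time: 35.8
ee_pos: [0.6437, 0.1162, 0.0131]
tcp_rot: [1.0, 0.0, -0.0, 0.0]
ft_force: [0.6, 0.3, -0.0]
width: 0.0857
finger_force: 0.0
```

Request:
{"api": "servo_tool", "payload": {
  "steps": [
    [[0, 0, 0], 0, -1],
    [[0, 0, -0.04], 0, -1],
    [[0, 0, -0.16], 0, -1],
    [[0, 0, -0.32], 0, -1],
    [[0, 0, -0.48], 0, -1]
  ]
}}

```text
time: 36.3
ee_pos: [0.6433, 0.1161, 0.135]
tcp_rot: [1.0, 0.0, -0.0, 0.0]
ft_force: [1.4, 0.0, -0.7]
width: 0.0913
finger_force: 0.0
```

Request:
{"api": "servo_tool", "payload": {
  "steps": [
    [[-0.14, 0.1, 0], 0, -1],
    [[-0.28, 0.2, 0], 0, -1],
    [[-0.42, 0.3, 0], 0, -1],
    [[-0.56, 0.4, 0], 0, -1],
    [[-0.68, 0.5, 0], 0, -1]
  ]
}}

```text
time: 36.8
ee_pos: [0.4719, -0.0095, 0.1338]
tcp_rot: [1.0, 0.0, 0.0, 0.0]
ft_force: [0.5, -1.0, -0.8]
width: 0.091
finger_force: 0.0
```

Run:
```python
from h import *
g=look("disc_large_center",.050,.0315,cam="top",tag="t16"); look("disc_small_center",.050,.025,cam="top")
h=manip.grab_frame("side"); print(manip.state()["ee_pos"],manip.state()["time"])
t=cv2.resize(g["image"][110:195,215:425],(800,324),interpolation=0)
a=w2p(h,[.644,.116,.03]).astype(int); b=w2p(h,[.656,-.206,.03]).astype(int)
c=[cv2.resize(h["image"][u[1]-34:u[1]+34,u[0]-50:u[0]+50],(400,272),interpolation=0) for u in(a,b)]
cv2.imwrite("pics/f16.png",np.vstack([t,np.hstack(c)])[:,:,::-1])
```

```text
disc_large_center 0.6 [369.2, 132.2, 400.7, 154.0] circ 0.6535 -0.2036 r 0.0331 mean [ 0.6588 -0.2039]
disc_large_center 0.19 [357.3, 119.5, 410.8, 161.5] circ 0.6661 -0.2015 r 0.0684 mean [ 0.6716 -0.1952]
disc_small_center 0.92 [240.7, 142.1, 263.8, 165.6] circ 0.6415 0.1142 r 0.0278 mean [0.642  0.1143]
[ 0.47441927 -0.00892792  0.13385149] 37.05
```

View pics/f16.png

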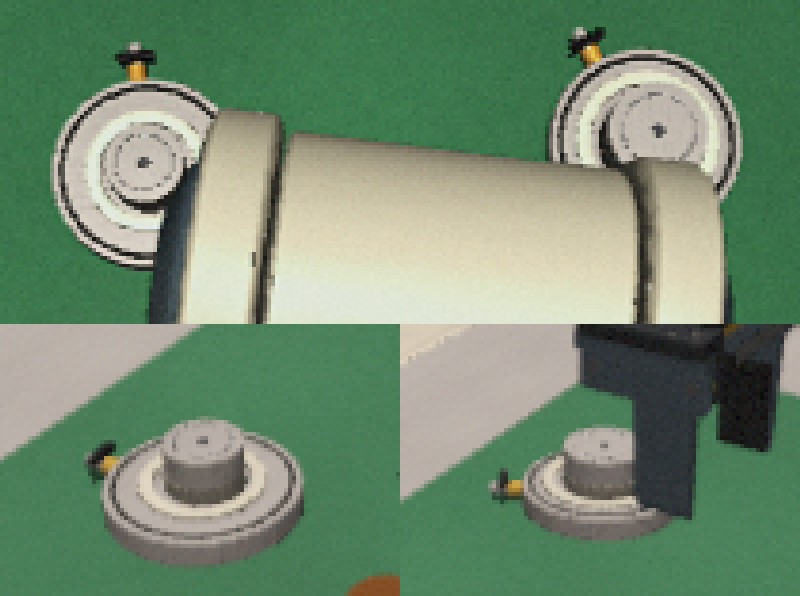

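The final view shows both discs flat and centred on their stones: small dimple at (143,162), large at (658,131) in the crop. The arm touches nothing.

```bash
python3 -c "
from cell import manip
print(manip.finish_job())"
```

```text
the job is handed in; nothing more can be done
None
```

I built up both cells and handed the job in at about 37 s: each stone lies flat in its recess with its own steel disc centred on top, as the last pictures showed, and I left the bystanders alone; no verdict came back.

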